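Hang the cordless probe on the sprung arm of its stand

TASK

Take the cordless water-quality probe out of its storage pot and hang it by its collar in the fork at the end of the sprung arm, keeping it upright and letting the collar sit flat inside the fork's lips. The arm sinks under the weight: keep hold of the probe and ride slowly down with it, two centimetres a second or so, and let go only once the spring carries the whole weight, so that the arm neither drops nor springs up. Never force the arm, and leave the glassware and everything else on the bench where it stands.

Things in the scene. Friction and masses are not known exactly. Their poses are not given: they have to be found in the camera images.
- probe: cordless water-quality probe, a steel cylinder standing upright in the storage pot, 168 mm high: origin at the centre of its lower end, z up along its axis. From below: sensor guard 30 mm in diameter, 70 mm long; black collar 56 mm in diameter, 8 mm thick; smooth round body 44 mm in diameter from 78 to 165 mm above the origin, to be gripped. It weighs 0.25 to 0.9 kg, as fitted out.
- collar (a point): centre of the underside of the probe's collar, on the probe's axis, 70 mm above its lower end. In the storage pot the collar rests on the pot's rim.
- seat (a point): centre of the seat in the arm's forked head, in the plane on which the collar's underside rests; moves with the arm, always level. Its -x axis points out of the fork's open mouth, away from the stand; z up. A 6 mm high lip round the seat (sides, back, front ends of the tines) leaves the collar about 2.5 mm of play: bring it in from -x at least 8 mm above the seat plane, over the front lips, then lower it.
- head: the grey forked head at the arm's end, 76 mm wide; origin 62 mm behind the seat's centre (+x, towards the stand) and 6 mm below its plane; axes as the seat. The slot for the probe's guard is 36 mm wide (y), closed 21 mm behind the seat's centre; the tines end 35 mm before it (-x), flared guide tips 15 mm farther. Nothing of the stand within 180 mm rises over 20 mm above the seat plane.
- swing_arm (a joint): turn of the sprung arm, rad: 0 = unloaded, on its upper stop (seat 225 mm above the bench), growing as it sinks; lower stop 0.56. Links 220 mm long, level at 0.32 rad: 0.1 rad is about 22 mm of height; sinking moves the seat up to 11 mm away from the stand. About 1.6 N on the seat starts it, each further newton sinks it about 16.5 mm; lightly damped. The probe settles between the stops.
- stand: the electrode stand, fixed: grey foot 210 x 170 x 12 mm, steel pillar 222 mm high, parallel-link arm reaching from the pillar along the stand's -x. Origin on the bench under the arm's pivots, 22 mm in front of the pillar. A sideways push of the hand on the fork also lifts or lowers the arm a little.
- pot: storage pot of the probe, fixed: dark grey round pot, 68 mm in diameter above a 96 mm foot, rim 85 mm above the bench, bore 42 mm wide and 73 mm deep. Origin at the centre of its underside.
- beaker: empty glass drip beaker under the fork, 82 mm in diameter, 70 mm high; origin at the centre of its underside. Stays where it is.
- jar_a: amber sample jar with steel lid, 62 mm in diameter, 92 mm high, beside the arm; origin at the centre of its underside. Stays where it is.
- jar_b: brown sample jar with steel lid, 62 mm in diameter, 92 mm high; origin at the centre of its underside. Stays where it is.
- flask: conical glass flask, 72 mm wide, 120 mm high; origin at the centre of its underside. Stays where it is.
- wash_bottle: white plastic bottle, 62 mm in diameter, 160 mm high; origin at the centre of its underside. Stays where it is.
- petri: flat glass dish with its lid on, 90 mm in diameter, 16 mm high; origin at the centre of its underside. Stays where it is.
- small_beaker: small glass beaker, 52 mm in diameter, 60 mm high; origin at the centre of its underside. Stays where it is.
There are look-alikes about, which are no part of the job. What is shaped like the probe but red is not meant.

How it is judged:
By the outcome, as a careful person would: the job done as asked, in the order asked, and still so for the second after the job is handed in, with the robot touching nothing.
It also fails if it takes over 72 s, if anything falls off the work surface, if the arm or the gripper's body presses on something with over 40 N, if the wrist force passes 120 N, or if a joint passes its speed limit or range.

ROBOT

A 6-joint arm with a two-finger parallel gripper is mounted at the origin on the work surface. World frame = base frame: x ahead of the robot, y to its left, z up, the work surface at z = 0. Lengths are in m, angles in degrees, forces in N, time in s.
With the tool pointing down it reaches from about 0.4 to 0.825 m from the base axis. Payload 7 kg.
Tool frame: the origin (TCP) lies at the very end of the fingers, on their centre line; the grasp point (between the pads) lies 19 mm behind it; z points along the fingers, y is the line along which they close (so a half turn about z gives the same grasp; the last joint's range is limited). The gripper opens to 88 mm and grips with 3 to 60 N. Pads are 19 mm wide; open, the fingers measure 130 mm over their backs; the gripper's body (78 mm by 193 mm) begins 47 mm behind the grasp point.
Start: joints at [-49.269, 20.546, 0.682, 0, -70.136, -16.507], TCP at [0.277, -0.616, 0.201] pointing down, gripper open.
Joint ranges: [-176.03, 176.03], [-82.01, 121.73], [-58.28, 71.71], [-173.87, 95.51], [-174.79, -0.11], [-173.66, 173.66]. Speed limits (degrees/s): [136.94, 136.94, 172.46, 180, 180, 180].

INTERFACE

Orientations are given as [roll, pitch, yaw] about the fixed x, y, z axes, in that order (R = Rz(yaw) Ry(pitch) Rx(roll)).
In Python, from plant import ctrl gives the robot as it stands.
- The arm moves only by the tool carry_out, never from a script. Its argument "deltas" is a list that holds one entry, the list of rows, each a list of 5 numbers: the shift along the tool's x, y, z scaled (see below), then the turn about the tool's z scaled (see below), then the opening, from -1 (shut) to 1 (fully open). A call has 1 to 5 rows; each row is the pose to reach, as a shift and turn from the pose commanded when the call began, along the tool's axes at that moment, turning the shorter way round; what a row does not reach only later rows make up. The controller multiplies each number of a shift by 20 cm and each number of a turn by 2 pi rad. A row lasts 1/10 s, in which the tool goes at most 50 mm and 8.59 degrees, less where a joint would pass 70% of its speed; a pose out of reach is approached as far as the arm can. A call with a number of a shift or a turn outside -1 to 1 is refused whole. A call with a gripper value outside its range is refused whole. The fingers move at their own pace and stop on an object; the grip force is fixed at half the most. Time passes only in rows, so rows that repeat a pose let the fingers close. It gives the time, the measured TCP pose, the force, the opening and the grip force at its end, in the units of the state.
- ctrl.get_obs(): the state, without advancing time (a new reading comes with each control period).
- ctrl.snapshot(name): name is "side" or "top"; returns a dict with "color" (384x512x3 uint8, red, green, blue), "camera_matrix" (3x3 intrinsics, pixels), "R" (3x3) and "t" (3): a world point X has camera coordinates R X + t. Camera axes: x right, y down, z forward; pixel columns grow to the right and rows downward; lengths in m; the calibration is good to about 2 mm. A picture is of the moment at which its call begins. There is no depth.
- ctrl.close_job(): hands the job in; it is judged then, once.
Trained networks look in a picture, given as the dict that the camera call returned (one of the last four; its "shot" number tells which), for a name from the list of things; names that differ only in an ending like _2 or _b are one class to them, and where a whole thing is asked for, a point or a joint stands for the part that bears it (a point fixed in the world has none). Each returns a list of dicts, best first, with "p" (0 to 1); they miss things now and then, are a little off and sometimes report something else, mostly with a low value. They report only what shows in the picture. A call takes as long as a camera call. They do not tell look-alikes from the thing itself.
- ctrl.search_frame(picture, name): "centre" ([column, row] in pixels, amid what is visible of it).
- ctrl.silhouettes(picture, name): "mask" (384x512 bool, what is visible of it) and "centre" ([column, row] in pixels, amid what is visible of it).
- ctrl.spot_point(picture, name): "centre" ([column, row] in pixels: a listed point, or the origin of a listed thing).
The state is a dict: "clock": time; "joint_pos": joint angles; "qvel": joint speeds; "tau": joint torques, N m; "tool_pos": TCP position; "orientation": TCP orientation; "force": force on the tool from outside, world axes, zero at the start; "moment": the same for the moment, N m; "opening": finger opening in m; "gripper_force": force on a finger pad.
Only numpy, scipy, OpenCV 4.12 (cv2) and the standard library are available. Lean on these libraries where they do the work, as an engineer would, in place of code of your own. Each camera call takes 0.05 s, during which the arm holds its last target. There are 200 camera calls.

## Working session

There is one attempt and no reset: what is moved stays moved. The work goes in short steps, Python scripts to look and compute and a tool call to move; the robot and the scene stay as the last step left them, time stands still between calls to the robot, and variables do not carry over. Pictures are saved under pics/ and viewed, at most 10 in all, crops included, and the job is handed in when it is done.

Besides the shell and the picture viewer there is one more tool, called after "Call:" as name(argument=value, ...) on one line, values as JSON. carry_out: Moves the arm, as the interface text tells. Its arguments: {"type":"object","properties":{"deltas":{"type":"array"}},"required":["deltas"]}

```bash
mkdir -p pics; ls
cat > h.py <<'E'
import numpy as np, cv2
from plant import ctrl
def ray(p,px):
    K=p["camera_matrix"];R=np.array(p["R"]);t=np.array(p["t"])
    d=R.T@np.linalg.solve(K,[px[0],px[1],1]); return -R.T@t,d
def atz(p,px,z):
    c,d=ray(p,px); return c+d*(z-c[2])/d[2]
def tri(a,b):
    (c1,d1),(c2,d2)=a,b
    s=np.linalg.lstsq(np.c_[d1,-d2],c2-c1,rcond=None)[0]
    x,y=c1+s[0]*d1,c2+s[1]*d2
    return (x+y)/2,np.linalg.norm(x-y)
def proj(p,X):
    q=np.array(p["camera_matrix"])@(np.array(p["R"])@X+p["t"]); return q[:2]/q[2]
def save(p,n): cv2.imwrite("pics/"+n,p["color"][:,:,::-1])
E
python3 - <<'E'
from h import *
np.set_printoptions(precision=3,suppress=True)
S=ctrl.snapshot("side");T=ctrl.snapshot("top")
cv2.imwrite("pics/a.png",cv2.resize(S["color"][:,:,::-1],(800,600)));cv2.imwrite("pics/b.png",cv2.resize(T["color"][:,:,::-1],(800,600)))
for n in ["probe","collar","seat","head","stand","pot","beaker","jar_a","flask","wash_bottle","petri","small_beaker"]:
    for nm,p in (("S",S),("T",T)):
        print(n,nm,[(np.round(r["centre"],1).tolist(),round(r["p"],2)) for r in ctrl.spot_point(p,n)][:4])
for p in (S,T): print(ray(p,[256,192]))
o=ctrl.get_obs();print(o)
E
```

```text
pics
probe S [([315.8, 194.4], 0.91)]
probe T [([360.2, 261.5], 0.9), ([352.6, 215.0], 0.79)]
collar S [([283.6, 176.2], 0.96), ([316.7, 179.2], 0.8)]
collar T [([371.9, 262.8], 0.62), ([357.0, 216.4], 0.59)]
seat S [([228.5, 195.2], 0.7), ([178.0, 265.0], 0.28)]
seat T [([225.2, 165.1], 0.71), ([352.9, 212.7], 0.42)]
head S [([229.2, 256.3], 0.63), ([222.9, 210.2], 0.59)]
head T [([197.8, 158.6], 0.74), ([234.5, 173.9], 0.27)]
stand S [([192.6, 335.3], 0.55)]
stand T [([133.9, 158.8], 0.8)]
pot S [([276.0, 199.1], 0.6)]
pot T [([290.2, 110.2], 0.71)]
beaker S [([227.8, 257.7], 0.6)]
beaker T [([232.6, 172.9], 0.69)]
jar_a S [([267.0, 291.7], 0.93), ([187.9, 218.0], 0.7)]
jar_a T [([192.8, 214.9], 0.76), ([289.5, 112.0], 0.73)]
flask S [([175.8, 266.2], 0.62)]
flask T [([217.3, 122.1], 0.69)]
wash_bottle S [([222.0, 175.7], 0.94)]
wash_bottle T [([389.0, 132.3], 0.63)]
petri S [([198.9, 197.4], 0.85), ([221.1, 173.6], 0.2)]
petri T [([334.6, 115.4], 0.97), ([359.1, 216.9], 0.75), ([224.1, 164.8], 0.26)]
small_beaker S [([315.1, 228.1], 0.68)]
small_beaker T [([289.7, 258.2], 0.77), ([354.3, 215.1], 0.74)]
(array([0.438, 0.905, 0.828]), array([ 0.086, -0.813, -0.576]))
(array([ 0.463, -0.027,  1.186]), array([ 0.067,  0.028, -0.997]))
{'clock': 1.3, 'joint_pos': array([-49.27 ,  20.546,   0.683,   0.   , -70.136, -16.507]), 'qvel': array([ 0.017, -0.036,  0.052,  0.013,  0.033,  0.135]), 'tau': array([ -0.001, -58.237,  29.33 ,   7.003,   0.012,   0.   ]), 'tool_pos': array([ 0.277, -0.616,  0.201]), 'orientation': array([-179.998,    0.   , -155.777]), 'force': array([0.141, 0.138, 0.332]), 'moment': array([-0.025, -0.079, -0.018]), 'gripper_force': 0.0, 'opening': 0.08768905950795426}
```

View pics/a.png

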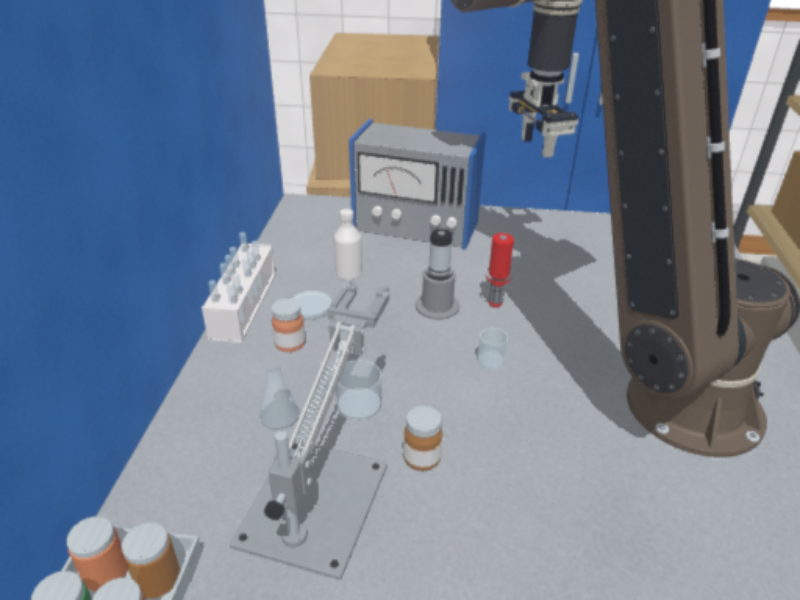

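View pics/b.png

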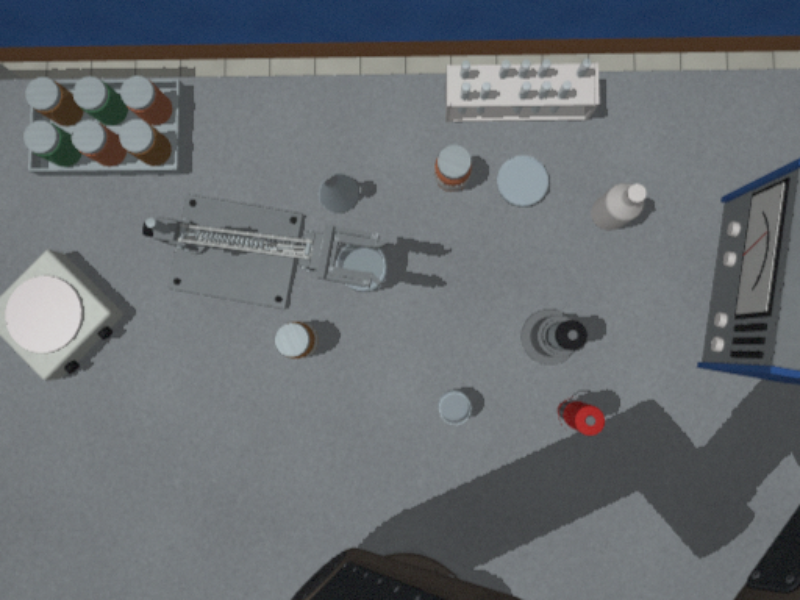

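Run:
```python
from h import *
np.set_printoptions(precision=4,suppress=True)
S=ctrl.snapshot("side");T=ctrl.snapshot("top")
def crop(p,x,y,w,h,f): return cv2.resize(p["color"][y:y+h,x:x+w,::-1],None,fx=f,fy=f,interpolation=cv2.INTER_CUBIC)
a=crop(T,190,135,66,50,6);b=crop(S,195,172,66,50,6)
c=crop(T,330,190,66,50,6);d=crop(S,255,135,66,75,4)
c=np.hstack([c,np.zeros_like(c)])[:300,:]; c[:,396:396+264]=d[:300]
cv2.imwrite("pics/c.png",np.vstack([np.hstack([a,b]),c]))
for n,ps in (("probe",1),("seat",1),("head",1),("collar",1)):
  t=ctrl.silhouettes(T,n);s=ctrl.silhouettes(S,n)
  for nm,r in (("T",t),("S",s)):
    for q in r[:3]: 
      ys,xs=np.where(q["mask"]); print(n,nm,round(q["p"],2),np.round(q["centre"],1),xs.min(),xs.max(),ys.min(),ys.max())
print("seat",tri(ray(T,[225.2,165.1]),ray(S,[228.5,195.2])),atz(T,[225.2,165.1],.225),atz(S,[228.5,195.2],.225))
print("head",atz(T,[197.8,158.6],.219))
print("collar",tri(ray(T,[357,216.4]),ray(S,[283.6,176.2])),atz(T,[357,216.4],.085),atz(S,[283.6,176.2],.085))
print("potT",atz(T,[352.9,215],.0),"captop",atz(T,[365.5,214.5],.183),"red",atz(T,[375,268],.17), atz(S,[315.8,194.4],0))
print("stand",atz(T,[133.9,158.8],0),"beaker",atz(T,[232.6,172.9],0),"jar_a",atz(T,[192.8,214.9],0),"bottle",atz(T,[389,132.3],0))
print("axes",[ (atz(T,[256+q[0],192+q[1]],.2)-atz(T,[256,192],.2)) for q in ((10,0),(0,10))])
```

```text
probe T 0.98 [369.5 266.3] 357 386 257 278
probe T 0.7 [359.6 215. ] 349 374 205 224
probe S 0.69 [319.  170.5] 313 328 149 196
probe S 0.57 [281.4 160.7] 275 289 146 178
seat T 0.82 [213.8 164.4] 191 247 144 183
seat S 0.63 [224.  202.6] 211 248 181 226
head T 0.55 [212.6 162.3] 191 247 145 183
head S 0.72 [228. 202.] 210 248 180 227
collar T 0.84 [374.  266.6] 357 386 257 278
collar T 0.63 [362.9 213.1] 349 375 206 223
collar T 0.31 [155.  159.3] 91 247 124 197
collar S 0.91 [284.4 157.6] 275 288 146 178
collar S 0.86 [318.2 171.9] 313 327 149 195
collar S 0.68 [216.1 218.1] 184 248 180 288
seat (array([0.5914, 0.0689, 0.2196]), np.float64(0.007888047774871211)) [0.5868 0.068  0.225 ] [0.5941 0.0759 0.225 ]
head [0.6026 0.13   0.219 ]
collar (array([ 0.4719, -0.2486,  0.0829]), np.float64(0.0037962089743984453)) [ 0.4738 -0.2481  0.085 ] [ 0.47   -0.2454  0.085 ]
potT [ 0.4785 -0.2543  0.    ] captop [ 0.4771 -0.2478  0.183 ] red [ 0.3554 -0.2695  0.17  ] [ 0.3573 -0.2774  0.    ]
stand [0.6349 0.342  0.    ] beaker [0.5943 0.07   0.    ] jar_a [0.4803 0.1781 0.    ] bottle [ 0.7029 -0.3566  0.    ]
axes [array([-0.0001, -0.0226,  0.    ]), array([-0.0226,  0.0001,  0.    ])]
```

View pics/c.png

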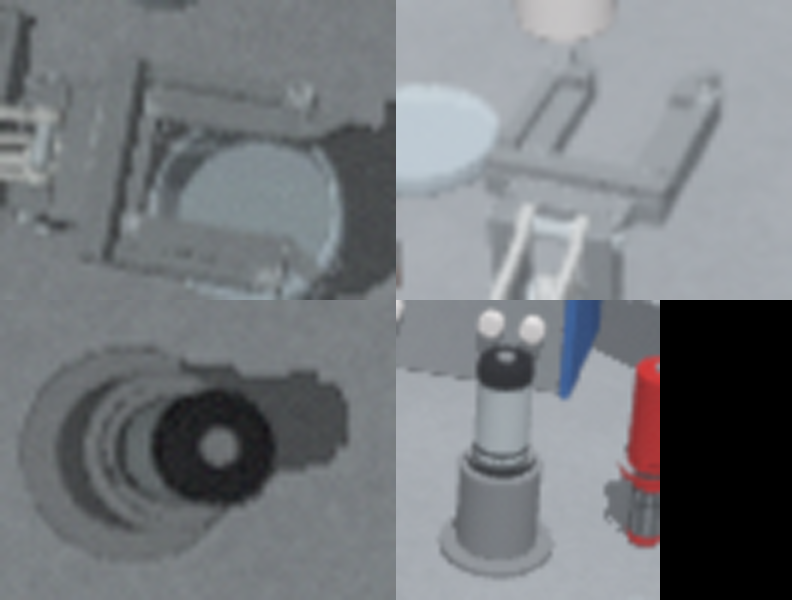

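```bash
cat > fit.py <<'E'
from h import *
import pickle
from scipy.optimize import minimize
def segs():
    L=[]
    for y in (-18,18): L.append(((-35,y,0),(21,y,0)))
    L.append(((21,-18,0),(21,18,0)))
    for y in (-38,38): L.append(((-35,y,6),(62,y,6)))
    for s in (-1,1): L.append(((-35,18*s,6),(-35,38*s,6)))
    return L
def pts(v,L):
    x,y,yaw=v; c,s=np.cos(yaw),np.sin(yaw)
    M=np.array([[c,-s,0],[s,c,0],[0,0,1]])
    return [[M@(np.array(p)/1e3)+[x,y,.225] for p in l] for l in L]
def draw(p,v,L,x0,y0,w,h,f):
    im=cv2.resize(p["color"][y0:y0+h,x0:x0+w,::-1],None,fx=f,fy=f,interpolation=cv2.INTER_CUBIC).copy()
    for a,b in pts(v,L):
        q=[tuple(((proj(p,X)-[x0,y0]+.5)*f).astype(int).tolist()) for X in (a,b)]
        cv2.line(im,*q,(0,0,255),1)
    return im
E
python3 - <<'E'
from fit import *
S=ctrl.snapshot("side");T=ctrl.snapshot("top")
pickle.dump((S,T),open("st.pkl","wb"))
v=[.588,.069,np.radians(80)]
L=segs()
im=np.hstack([draw(T,v,L,186,135,66,66,6),draw(S,v,L,195,172,66,66,6)])
cv2.imwrite("pics/d.png",im)
for w in ("top",): 
  s=[(192,203),(294,220),(177,281),(279,299)]
  P=[atz(T,np.array(q)*.64-.2,.012)[:2] for q in s]; print(P, np.degrees(np.arctan2(*(P[0]-P[1])[::-1])),np.degrees(np.arctan2(*(P[2]-P[3])[::-1])))
X=np.array([.477,-.248,.183]);print(proj(T,X),proj(S,X),proj(S,X-[0,0,.09]),proj(T,[.477,-.248,.01]))
E
```

```text
[array([0.71369612, 0.37071185]), array([0.6821456 , 0.19088269]), array([0.57650717, 0.39413192]), array([0.54426117, 0.21565596])] 80.04889634258167 79.75861520265893
[365.59914802 214.5273689 ] [283.00606324 149.3129163 ] [281.61283874 173.54801623] [351.26500749 215.50923072]
```

View pics/d.png

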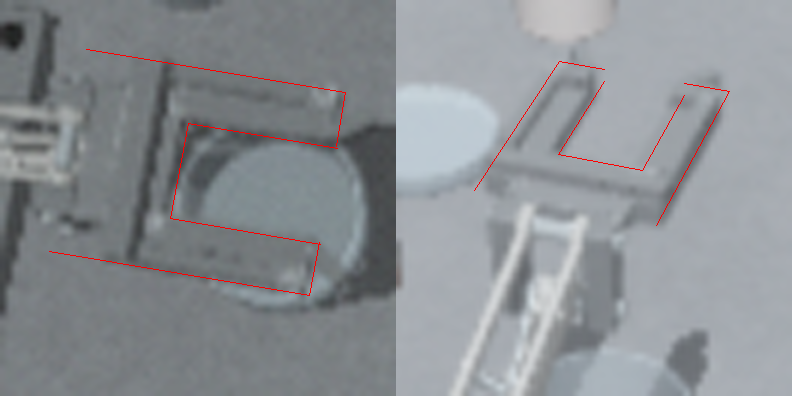

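Run:
```python
from fit import *
S,T=pickle.load(open("st.pkl","rb"))
L=segs()
def gm(p):
    g=cv2.cvtColor(p["color"],cv2.COLOR_RGB2GRAY).astype(np.float32)
    g=cv2.createCLAHE(3,(8,8)).apply(g.astype(np.uint8)).astype(np.float32)
    return cv2.GaussianBlur(np.hypot(cv2.Sobel(g,5,1,0),cv2.Sobel(g,5,0,1)),(0,0),.8)
G={id(p):gm(p) for p in (S,T)}
def score(p,v,L):
    q=np.array([proj(p,a+(b-a)*k) for a,b in pts(v,L) for k in np.linspace(.1,.9,15)],np.float32)
    return cv2.remap(G[id(p)],q[None,:,0],q[None,:,1],cv2.INTER_LINEAR).mean()
r=np.arange(-.008,.0081,.0005)
for p,n in((T,"T"),(S,"S")):
    res=sorted([(score(p,(.588+a,.069+b,np.radians(80)),L),.588+a,.069+b) for a in r for b in r])[::-1]
    print(n,[tuple(np.round(k,4).tolist()) for k in res[:6]],score(p,(.588,.069,np.radians(80)),L))
def big(p,x0,y0,w,h,f):
    im=cv2.resize(p["color"][y0:y0+h,x0:x0+w,::-1],None,fx=f,fy=f,interpolation=cv2.INTER_CUBIC)
    im=cv2.normalize(im,None,0,255,cv2.NORM_MINMAX)
    for i in range(0,w,5): cv2.putText(im,str(x0+i) if i%10==0 else "|",(int(i*f+f/2)-10,10),0,.35,(0,0,255))
    for i in range(5,h,5): cv2.putText(im,str(y0+i),(0,int(i*f+f/2)+4),0,.35,(0,0,255))
    return im
cv2.imwrite("pics/e.png",np.vstack([big(T,195,140,58,42,7)]+[big(S,203,178,58,42,7)]))
v=(.588,.069,np.radians(80))
for nm,X in dict(ltip=(-50,38,6),rtip=(-50,-38,6),lend=(-35,38,6),rend=(-35,-38,6),slotBL=(21,18,0),slotBR=(21,-18,0),slotFL=(-35,18,0),slotFR=(-35,-18,0)).items():
    P=pts(v,[(X,X)])[0][0]; print(nm,np.round(proj(T,P),1),np.round(proj(S,P),1))
```

```text
T [(163.9366, 0.586, 0.064), (163.7953, 0.5855, 0.064), (163.7295, 0.586, 0.0635), (163.6759, 0.586, 0.0645), (163.5585, 0.5855, 0.0635), (163.4278, 0.5865, 0.064)] 158.12494
S [(154.1783, 0.587, 0.077), (154.1718, 0.5875, 0.077), (153.2507, 0.587, 0.0765), (153.2162, 0.588, 0.077), (153.0398, 0.5875, 0.0765), (152.7158, 0.5865, 0.077)] 137.62117
ltip [243.8 185. ] [251.9 183.6]
rtip [249.8 151.1] [223.8 178.7]
lend [237.1 183.8] [250.2 186.8]
rend [243.1 150. ] [221.8 181.8]
slotBL [214.  170.9] [235.5 199.8]
slotBR [216.9 155.1] [221.6 197.2]
slotFL [238.9 175.2] [242.6 187.4]
slotFR [241.7 159.2] [229.3 185. ]
```

View pics/e.png

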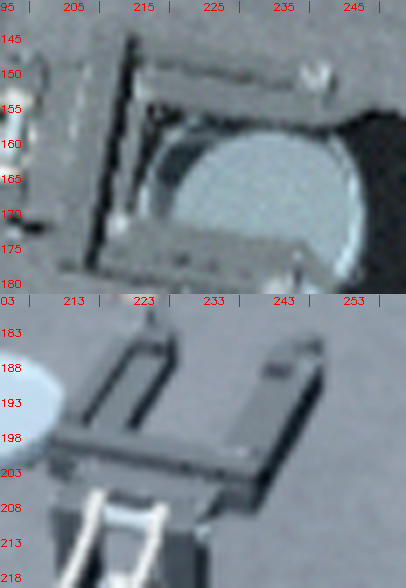

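The probe is the grey and black one in the pot, at top (360,215) and side (281,161). The red one at top (372,266) and side (319,171) is the look-alike. The crop confirmed this. The fork's seat is at about (0.5885, 0.070, 0.225) with yaw 80°, and the probe axis is at about (0.477, -0.248).

Call:
carry_out(deltas=[[[-0.25, 0.19, -0.12, 0, 1], [-0.45, 0.35, -0.12, 0, 1], [-0.65, 0.5, -0.12, 0, 1], [-0.83, 0.63, -0.12, 0, 1], [-0.83, 0.63, -0.12, 0, 1]]])

```text
clock: 2.4
tool_pos: [0.3784, -0.4292, 0.2255]
orientation: [-180.0, 0.1, -155.6]
force: [0.7, -0.3, 1.3]
opening: 0.0876
gripper_force: 0.0
```

Call:
carry_out(deltas=[[[-0.2, 0.16, -0.1, -0.024, 1], [-0.4, 0.32, -0.2, -0.048, 1], [-0.6, 0.46, -0.2, -0.072, 1], [-0.75, 0.58, -0.2, -0.096, 1], [-0.83, 0.63, -0.2, -0.118, 1]]])

```text
clock: 2.9
tool_pos: [0.4777, -0.2468, 0.2654]
orientation: [-179.9, 0.0, -112.8]
force: [0.3, -0.3, -0.4]
opening: 0.0879
gripper_force: 0.0
```

Call:
carry_out(deltas=[[[0, 0, 0, -0.02, 1], [0, 0, 0, -0.037, 1], [0, 0, 0, -0.037, 1]]])

```text
clock: 3.2
tool_pos: [0.4764, -0.2495, 0.2648]
orientation: [-180.0, -0.0, -99.9]
force: [-0.9, -0.4, -0.1]
opening: 0.0875
gripper_force: 0.0
```

Call:
carry_out(deltas=[[[0, 0, 0.12, 0, 1], [0, 0, 0.24, 0, 1], [0, 0, 0.36, 0, 1], [0, 0, 0.48, 0, 1], [0, 0, 0.55, 0, 1]]])

```text
clock: 3.7
tool_pos: [0.4752, -0.2497, 0.1529]
orientation: [179.9, 0.0, -100.2]
force: [0.7, 0.4, -0.0]
opening: 0.0877
gripper_force: 0.0
```

Run:
```python
from h import *
S=ctrl.snapshot("side");T=ctrl.snapshot("top")
def crop(p,x,y,w,h,f): return cv2.resize(p["color"][y:y+h,x:x+w,::-1],None,fx=f,fy=f,interpolation=cv2.INTER_CUBIC)
cv2.imwrite("pics/f.png",np.hstack([crop(T,315,165,100,100,4),crop(S,235,110,100,100,4)]))
o=ctrl.get_obs();print(o["tool_pos"],o["orientation"],o["force"])
```

```text
[ 0.47473895 -0.24957781  0.15271719] [ 1.79773220e+02  1.23789829e-02 -1.00199285e+02] [ 0.49418789  0.3551467  -0.44330454]
```

View pics/f.png

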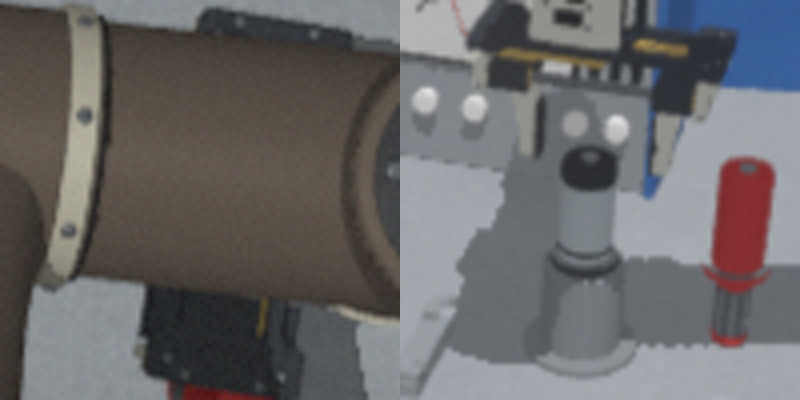

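Call:
carry_out(deltas=[[[0, 0, 0.05, 0, 1], [0, 0, 0.1, 0, 1], [0, 0, 0.14, 0, 1], [0, 0, 0.14, 0, 0.3], [0, 0, 0.14, 0, 0]]])

```text
clock: 4.3
tool_pos: [0.4763, -0.2496, 0.1268]
orientation: [180.0, -0.0, -100.0]
force: [-0.1, 0.6, -1.0]
opening: 0.0767
gripper_force: 0.0
```

Call:
carry_out(deltas=[[[0, 0, 0, 0, -0.3], [0, 0, 0, 0, -1], [0, 0, 0, 0, -1], [0, 0, 0, 0, -1], [0, 0, 0, 0, -1]]])

```text
clock: 4.8
tool_pos: [0.4779, -0.2498, 0.1276]
orientation: [-179.8, -0.0, -100.0]
force: [3.9, -1.1, 2.0]
opening: 0.0433
gripper_force: 30.0
```

Call:
carry_out(deltas=[[[0, 0, -0.03, 0, -1], [0, 0, -0.08, 0, -1], [0, 0, -0.14, 0, -1], [0, 0, -0.2, 0, -1], [0, 0, -0.26, 0, -1]]])

```text
clock: 5.3
tool_pos: [0.4762, -0.2495, 0.1799]
orientation: [180.0, 0.0, -100.0]
force: [0.9, 0.1, -7.9]
opening: 0.0435
gripper_force: 29.9
```

Call:
carry_out(deltas=[[[0, 0, -0.1, 0, -1], [0, 0, -0.23, 0, -1], [0, 0, -0.36, 0, -1], [0, 0, -0.48, 0, -1], [0, 0, -0.54, 0, -1]]])

```text
clock: 5.8
tool_pos: [0.4769, -0.2499, 0.2899]
orientation: [-179.8, -0.0, -100.0]
force: [0.8, -0.3, -9.2]
opening: 0.0434
gripper_force: 29.9
```

Call:
carry_out(deltas=[[[0, 0, 0, 0, -1], [0, 0, 0, 0, -1], [0, 0, 0, 0, -1]]])

```text
clock: 6.1
tool_pos: [0.4755, -0.2491, 0.2851]
orientation: [179.8, 0.0, -100.0]
force: [0.2, -0.2, -9.4]
opening: 0.0432
gripper_force: 29.9
```

Call:
carry_out(deltas=[[[-0.08, -0.02, 0, 0, -1], [-0.2, -0.05, 0, 0, -1], [-0.33, -0.08, 0, 0, -1], [-0.46, -0.11, 0, 0, -1], [-0.585, -0.138, 0, 0, -1]]])

```text
clock: 6.6
tool_pos: [0.5235, -0.138, 0.2853]
orientation: [179.9, -0.0, -100.0]
force: [0.1, -0.0, -9.9]
opening: 0.0433
gripper_force: 30.0
```

Call:
carry_out(deltas=[[[-0.15, -0.03, 0, 0, -1], [-0.3, -0.06, 0, 0, -1], [-0.43, -0.09, 0, 0, -1], [-0.53, -0.12, 0, 0, -1], [-0.585, -0.138, 0, 0, -1]]])

```text
clock: 7.1
tool_pos: [0.5716, -0.0272, 0.2856]
orientation: [179.9, -0.0, -99.9]
force: [-0.4, 1.1, -8.3]
opening: 0.0435
gripper_force: 30.0
```

Call:
carry_out(deltas=[[[0, 0, 0, 0, -1], [0, 0, 0, 0, -1], [0, 0, 0, 0, -1]]])

```text
clock: 7.4
tool_pos: [0.5708, -0.0294, 0.2866]
orientation: [180.0, -0.0, -100.0]
force: [0.1, 0.7, -9.2]
opening: 0.0435
gripper_force: 30.0
```

Run:
```python
from fit import *
np.set_printoptions(precision=4,suppress=True)
F=[];Z=[]
for i in range(6):
    S=ctrl.snapshot("side");o=ctrl.get_obs();F.append(o["force"]);Z.append(o["tool_pos"])
T=ctrl.snapshot("top");print(np.mean(F,0),np.mean(Z,0),np.std(Z,0),o["orientation"],o["clock"])
pickle.dump((S,T),open("st2.pkl","wb"))
for p,n in((S,"S"),(T,"T")):
  for k in ("probe","collar","seat"): print(n,k,[(np.round(r["centre"],1).tolist(),round(r["p"],2)) for r in ctrl.spot_point(p,k)][:3])
tp=np.mean(Z,0); ax=[tp[0],tp[1]]
print([proj(S,np.r_[ax,tp[2]-.0426+h]) for h in (-.07,0,.008,.098)])
def crop(p,x,y,w,h,f): return cv2.resize(p["color"][y:y+h,x:x+w,::-1],None,fx=f,fy=f,interpolation=cv2.INTER_CUBIC)
cv2.imwrite("pics/g.png",np.hstack([crop(T,190,110,100,100,4),crop(S,190,130,67,67,6)[:400]]))
```

```text
[-0.1018  0.1183 -8.7763] [ 0.571  -0.0292  0.2869] [0.0001 0.0001 0.0001] [-179.9845    0.0076 -100.0083] 7.7
S probe [([243.7, 189.5], 0.97), ([315.5, 193.8], 0.93)]
S collar [([245.4, 164.5], 0.79), ([318.0, 177.8], 0.67)]
S seat [([231.6, 195.1], 0.62)]
T probe [([360.5, 264.5], 0.7)]
T collar [([369.0, 266.6], 0.85), ([332.5, 113.8], 0.57)]
T seat []
[array([243.6892, 188.772 ]), array([243.5699, 167.0113]), array([243.5557, 164.4215]), array([243.3872, 133.6945])]
```

View pics/g.png

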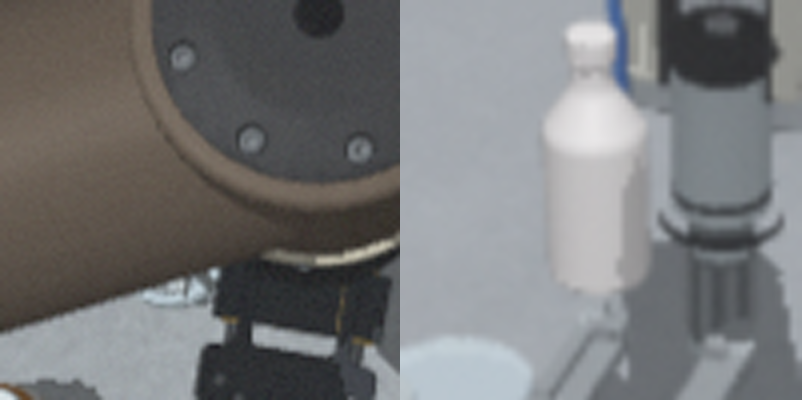

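Call:
carry_out(deltas=[[[-0.05, 0, 0, 0, -1], [-0.1, 0, 0, 0, -1], [-0.15, 0, 0, 0, -1], [-0.2, 0, 0, 0, -1], [-0.25, 0, 0, 0, -1]]])

```text
clock: 8.55
tool_pos: [0.58, 0.0218, 0.2867]
orientation: [180.0, -0.0, -99.9]
force: [-0.1, 0.2, -9.0]
opening: 0.0435
gripper_force: 30.0
```

Call:
carry_out(deltas=[[[-0.03, 0, 0, 0, -1], [-0.06, 0, 0, 0, -1], [-0.09, 0, 0, 0, -1], [-0.12, 0, 0, 0, -1], [-0.15, 0, 0, 0, -1]]])

```text
clock: 9.05
tool_pos: [0.5852, 0.0505, 0.2868]
orientation: [-180.0, -0.0, -100.0]
force: [-0.3, -1.0, -8.8]
opening: 0.0436
gripper_force: 30.0
```

```bash
cat > look.py <<'E'
from fit import *
import sys
np.set_printoptions(precision=4,suppress=True)
F=[];Z=[]
for i in range(4):
    S=ctrl.snapshot("side");o=ctrl.get_obs();F.append(o["force"]);Z.append(o["tool_pos"])
print("F",np.mean(F,0),"tcp",np.mean(Z,0),o["orientation"],o["opening"],o["clock"])
pickle.dump(S,open("s.pkl","wb"))
if len(sys.argv)>1:
    x,y,w,h,f=205,125,66,75,8
    cv2.imwrite("pics/%s.png"%sys.argv[1],cv2.normalize(cv2.resize(S["color"][y:y+h,x:x+w,::-1],None,fx=f,fy=f,interpolation=cv2.INTER_CUBIC),None,0,255,cv2.NORM_MINMAX))
E
python3 look.py
```

```text
F [ 0.1128  0.5973 -8.1332] tcp [0.5852 0.0507 0.2867] [179.993   -0.0119 -99.9635] 0.04357771041582306 9.25
```

No contact so far, so I'll go on to the seat position and look.

Call:
carry_out(deltas=[[[-0.02, 0, 0, 0, -1], [-0.045, 0, 0, 0, -1], [-0.07, 0, 0, 0, -1], [-0.092, 0, 0, 0, -1], [-0.092, 0, 0, 0, -1]]])

```text
clock: 9.75
tool_pos: [0.5884, 0.069, 0.2867]
orientation: [180.0, 0.0, -99.9]
force: [1.1, -0.0, -8.7]
opening: 0.043
gripper_force: 30.0
```

```bash
python3 look.py k
python3 - <<'E'
from fit import *
S=pickle.load(open("s.pkl","rb"));v=(.5885,.069,np.radians(80));
for nm,X in dict(seat=(0,0,0),collar=(0,0,19.4),colL=(0,28,19.4),colR=(0,-28,19.4),colback=(28,0,19.4),guardbot=(0,0,-50),BLlipout=(38,38,6),BRlipout=(38,-38,6),lend=(-35,38,6),rend=(-35,-38,6)).items():
    P=pts(v,[(X,X)])[0][0]; print(nm,np.round((proj(S,P)-[205,125]+.5)*8))
E
```

```text
F [ 0.2058 -0.0117 -8.5312] tcp [0.5882 0.0684 0.2867] [179.9975  -0.0066 -99.9732] 0.043634385197755525 9.95
seat [213. 554.]
collar [212. 503.]
colL [299. 518.]
colR [127. 487.]
colback [181. 553.]
guardbot [217. 682.]
BLlipout [291. 630.]
BRlipout [ 53. 585.]
lend [364. 498.]
rend [137. 458.]
```

View pics/k.png

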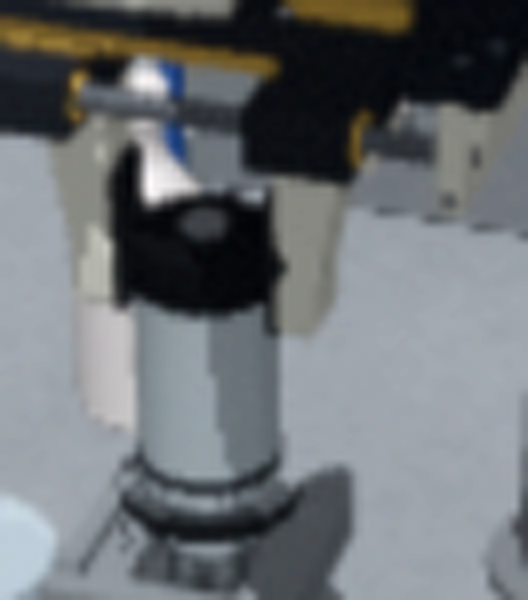

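Run:
```python
from fit import *
S,T=pickle.load(open("st.pkl","rb"));v=(.5885,.069,np.radians(80));f=4
ims=[]
for p in (T,S):
    xs=np.arange(-60,50,1/f);ys=np.arange(-50,50,1/f)
    for z in (0,6):
        c=np.array([proj(p,pts(v,[((x,y,z),)*2])[0][0]) for x,y in ((-60,-50),(50,-50),(50,50),(-60,50))],np.float32)
        H=cv2.getPerspectiveTransform(c,np.array([[0,0],[0,440],[400,440],[400,0]],np.float32))
        im=cv2.warpPerspective(p["color"][:,:,::-1],H,(400,440),flags=cv2.INTER_CUBIC)
        g=im.mean(2)
        for a,b in ((-30,-10),):
            pr=np.gradient(cv2.GaussianBlur(g[(a+60)*f:(b+60)*f].mean(0)[None],(0,0),3)[0])
            pk=[(k/f-50,round(pr[k],1)) for k in range(3,397) if abs(pr[k])>.4 and abs(pr[k])==abs(pr[k-3:k+4]).max()]
            print("T" if p is T else "S",z,"y-edges",pk)
        pr=np.gradient(cv2.GaussianBlur(g[:,(50-12)*f:(50+12)*f].mean(1)[None],(0,0),3)[0])
        print("   x-edges",[(k/f-60,round(pr[k],1)) for k in range(3,437) if abs(pr[k])>.4 and abs(pr[k])==abs(pr[k-3:k+4]).max()])
        if z==0:
            im=cv2.normalize(im,None,0,255,cv2.NORM_MINMAX)
            for y in (-38,-18,0,18,38): cv2.line(im,((y+50)*f,0),((y+50)*f,440),(0,0,255),1)
            for x in (-50,-35,0,21,38): cv2.line(im,(0,(x+60)*f),(400,(x+60)*f),(0,0,255),1)
            ims.append(im)
cv2.imwrite("pics/m.png",np.hstack(ims))
```

```text
T 0 y-edges [(-32.75, np.float64(-1.0)), (-29.0, np.float64(0.6)), (-20.5, np.float64(-1.9)), (-16.0, np.float64(3.2)), (17.25, np.float64(-1.1)), (30.5, np.float64(0.7)), (34.5, np.float64(-1.2)), (38.75, np.float64(2.5)), (43.5, np.float64(-2.8)), (47.0, np.float64(1.3))]
   x-edges [(-49.25, np.float64(2.8)), (0.25, np.float64(-0.4)), (4.75, np.float64(-1.0)), (8.5, np.float64(-1.4)), (15.5, np.float64(0.9)), (20.5, np.float64(-2.0)), (24.25, np.float64(3.2)), (30.0, np.float64(-4.0)), (34.25, np.float64(3.6)), (44.25, np.float64(0.9)), (47.5, np.float64(-0.6))]
T 6 y-edges [(-32.0, np.float64(-1.0)), (-28.25, np.float64(0.6)), (-19.5, np.float64(-1.9)), (-15.25, np.float64(3.1)), (17.75, np.float64(-1.1)), (31.0, np.float64(0.7)), (35.0, np.float64(-1.2)), (39.25, np.float64(2.7)), (43.75, np.float64(-2.9)), (47.5, np.float64(1.3))]
   x-edges [(-49.75, np.float64(2.7)), (-0.75, np.float64(-0.4)), (4.0, np.float64(-1.0)), (7.5, np.float64(-1.3)), (14.75, np.float64(0.8)), (19.75, np.float64(-1.8)), (23.5, np.float64(3.3)), (29.0, np.float64(-4.0)), (33.25, np.float64(3.6)), (43.25, np.float64(0.9)), (46.5, np.float64(-0.6))]
S 0 y-edges [(-45.0, np.float64(-0.6)), (-38.0, np.float64(-2.2)), (-33.75, np.float64(1.9)), (-22.0, np.float64(-2.4)), (-17.25, np.float64(3.2)), (14.0, np.float64(-1.0)), (24.5, np.float64(0.4)), (32.0, np.float64(-3.2)), (37.75, np.float64(3.7))]
   x-edges [(20.5, np.float64(-0.4)), (32.25, np.float64(-1.2)), (40.25, np.float64(1.3))]
S 6 y-edges [(-42.25, np.float64(-0.4)), (-34.75, np.float64(-1.8)), (-30.25, np.float64(0.9)), (-20.5, np.float64(-0.7)), (-14.75, np.float64(2.1)), (16.25, np.float64(-1.2)), (27.25, np.float64(0.9)), (34.25, np.float64(-2.8)), (39.5, np.float64(2.7))]
   x-edges [(28.25, np.float64(-0.4)), (39.75, np.float64(-1.2)), (47.5, np.float64(1.3))]
```

View pics/m.png

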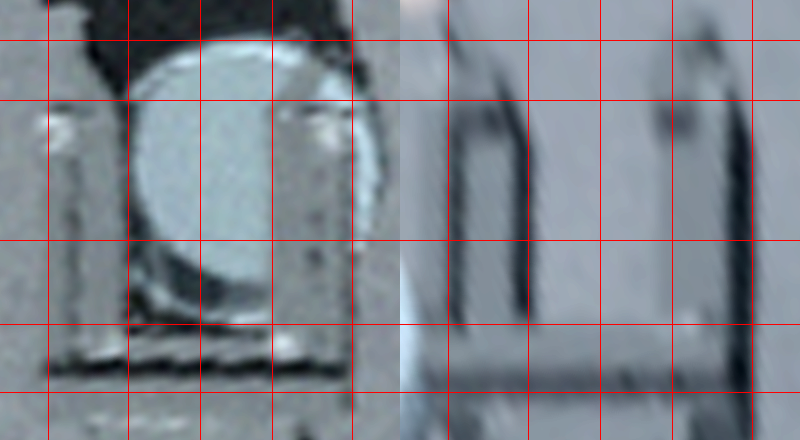

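Call:
carry_out(deltas=[[[0, -0.006, 0, 0, -1], [0.002, -0.012, 0.01, 0, -1], [0.002, -0.012, 0.02, 0, -1], [0.002, -0.012, 0.035, 0, -1], [0.002, -0.012, 0.05, 0, -1]]])

```text
clock: 10.45
tool_pos: [0.5905, 0.0674, 0.2764]
orientation: [180.0, -0.0, -100.0]
force: [0.0, -0.3, -9.1]
opening: 0.0431
gripper_force: 30.0
```

```bash
python3 look.py
```

```text
F [-0.4952  0.079  -8.6303] tcp [0.5903 0.0674 0.2762] [179.9889  -0.0136 -99.9739] 0.043570345291558496 10.65
```

Call:
carry_out(deltas=[[[0, 0, 0.005, 0, -1], [0, 0, 0.01, 0, -1], [0, 0, 0.015, 0, -1], [0, 0, 0.02, 0, -1], [0, 0, 0.025, 0, -1]]])

```text
clock: 11.15
tool_pos: [0.5905, 0.0675, 0.2717]
orientation: [-180.0, -0.0, -100.0]
force: [0.6, 0.4, -8.5]
opening: 0.0431
gripper_force: 30.0
```

```bash
python3 look.py
```

```text
F [ 0.0821  0.3218 -9.1742] tcp [0.5905 0.0675 0.2716] [179.996   -0.0036 -99.9748] 0.043340793761648226 11.35
```

Call:
carry_out(deltas=[[[0, 0, 0.003, 0, -1], [0, 0, 0.006, 0, -1], [0, 0, 0.009, 0, -1], [0, 0, 0.011, 0, -1], [0, 0, 0.012, 0, -1]]])

```text
clock: 11.85
tool_pos: [0.5905, 0.0675, 0.2693]
orientation: [180.0, -0.0, -100.0]
force: [-1.0, 0.3, -8.7]
opening: 0.0431
gripper_force: 30.0
```

```bash
python3 look.py
```

```text
F [-0.1461  0.2108 -8.9309] tcp [0.5905 0.0675 0.2693] [179.9971  -0.0032 -99.9755] 0.043692412159679006 12.05
```

Call:
carry_out(deltas=[[[0, 0, 0.005, 0, -1], [0, 0, 0.01, 0, -1], [0, 0, 0.015, 0, -1], [0, 0, 0.018, 0, -1], [0, 0, 0.02, 0, -1]]])

```text
clock: 12.55
tool_pos: [0.5906, 0.0672, 0.2655]
orientation: [-180.0, -0.0, -100.0]
force: [-0.2, -1.8, -6.6]
opening: 0.0437
gripper_force: 30.0
```

```bash
python3 look.py
```

```text
F [-0.6344 -1.2026 -6.5625] tcp [0.5906 0.0674 0.2654] [-179.9898   -0.0012  -99.9757] 0.04349268113135328 12.75
```

Call:
carry_out(deltas=[[[0.006, 0, 0.008, 0, -1], [0.009, 0, 0.018, 0, -1], [0.012, 0, 0.028, 0, -1], [0.015, 0, 0.038, 0, -1], [0.018, 0, 0.048, 0, -1]]])

```text
clock: 13.25
tool_pos: [0.59, 0.064, 0.2556]
orientation: [-180.0, 0.0, -100.0]
force: [1.4, 0.7, -5.9]
opening: 0.0433
gripper_force: 30.0
```

```bash
python3 look.py
```

```text
F [ 0.4235  0.4333 -6.3844] tcp [0.5899 0.064  0.2555] [-179.9953    0.0055  -99.9756] 0.04373858521436577 13.45
```

Call:
carry_out(deltas=[[[0.003, 0, 0.01, 0, -1], [0.005, 0, 0.02, 0, -1], [0.0075, 0, 0.03, 0, -1], [0.01, 0, 0.04, 0, -1], [0.012, 0, 0.05, 0, -1]]])

```text
clock: 13.95
tool_pos: [0.5896, 0.0615, 0.2456]
orientation: [-180.0, 0.0, -100.0]
force: [-0.0, 0.9, -6.6]
opening: 0.0434
gripper_force: 30.0
```

Call:
carry_out(deltas=[[[0.002, 0, 0.01, 0, -1], [0.004, 0, 0.02, 0, -1], [0.006, 0, 0.03, 0, -1], [0.008, 0, 0.04, 0, -1], [0.01, 0, 0.05, 0, -1]]])

```text
clock: 14.45
tool_pos: [0.5892, 0.0596, 0.2357]
orientation: [-180.0, 0.0, -100.0]
force: [0.9, 0.2, -5.4]
opening: 0.0432
gripper_force: 30.0
```

```bash
python3 look.py
```

```text
F [ 0.2695  0.4637 -5.3582] tcp [0.5892 0.0596 0.2356] [-179.9995   -0.0005  -99.9775] 0.043006847559909384 14.65
```

Call:
carry_out(deltas=[[[0.0015, 0, 0.01, 0, -1], [0.003, 0, 0.02, 0, -1], [0.0045, 0, 0.03, 0, -1], [0.006, 0, 0.04, 0, -1], [0.0075, 0, 0.05, 0, -1]]])

```text
clock: 15.15
tool_pos: [0.5889, 0.0581, 0.2256]
orientation: [-180.0, 0.0, -100.0]
force: [0.8, 2.0, -5.5]
opening: 0.0432
gripper_force: 30.0
```

Call:
carry_out(deltas=[[[0.001, 0, 0.01, 0, -1], [0.002, 0, 0.02, 0, -1], [0.003, 0, 0.03, 0, -1], [0.004, 0, 0.04, 0, -1], [0.005, 0, 0.05, 0, -1]]])

```text
clock: 15.65
tool_pos: [0.5888, 0.0571, 0.2156]
orientation: [-180.0, -0.0, -100.0]
force: [-1.1, 0.6, -3.2]
opening: 0.0432
gripper_force: 30.0
```

```bash
python3 look.py
```

```text
F [ 0.3417  0.4908 -4.1714] tcp [0.5888 0.0571 0.2156] [-179.9943    0.0027  -99.9731] 0.04340115571828023 15.85
```

Call:
carry_out(deltas=[[[0.001, 0, 0.01, 0, -1], [0.0015, 0, 0.02, 0, -1], [0.002, 0, 0.03, 0, -1], [0.0025, 0, 0.04, 0, -1], [0.003, 0, 0.05, 0, -1]]])

```text
clock: 16.35
tool_pos: [0.5887, 0.0565, 0.2056]
orientation: [-180.0, 0.0, -100.0]
force: [1.0, 0.3, -2.6]
opening: 0.0434
gripper_force: 30.0
```

Call:
carry_out(deltas=[[[0, 0, 0.01, 0, -1], [0, 0, 0.02, 0, -1], [0, 0, 0.03, 0, -1], [0, 0, 0.04, 0, -1], [0.0005, 0, 0.05, 0, -1]]])

```text
clock: 16.85
tool_pos: [0.5887, 0.0564, 0.1957]
orientation: [-180.0, 0.0, -100.0]
force: [0.6, 1.2, -2.2]
opening: 0.0437
gripper_force: 30.0
```

```bash
python3 look.py
```

```text
F [ 0.7062  1.0739 -3.0095] tcp [0.5886 0.0565 0.1956] [-179.995     0.0008  -99.9715] 0.043761162056353484 17.05
```

Call:
carry_out(deltas=[[[0, 0, 0.01, 0, -1], [-0.0005, 0, 0.02, 0, -1], [-0.001, 0, 0.03, 0, -1], [-0.0015, 0, 0.04, 0, -1], [-0.002, 0, 0.05, 0, -1]]])

```text
clock: 17.55
tool_pos: [0.5888, 0.0569, 0.1856]
orientation: [-180.0, -0.0, -100.0]
force: [0.4, 0.8, -2.0]
opening: 0.0432
gripper_force: 30.0
```

Call:
carry_out(deltas=[[[-0.0005, 0, 0.01, 0, -1], [-0.001, 0, 0.02, 0, -1], [-0.002, 0, 0.03, 0, -1], [-0.003, 0, 0.04, 0, -1], [-0.004, 0, 0.05, 0, -1]]])

```text
clock: 18.05
tool_pos: [0.5889, 0.0576, 0.1757]
orientation: [-180.0, -0.0, -100.0]
force: [0.4, 0.5, -1.2]
opening: 0.0437
gripper_force: 30.0
```

```bash
python3 look.py
```

```text
F [ 0.7578  0.4626 -1.5037] tcp [0.5889 0.0577 0.1756] [-179.9953   -0.0021  -99.9726] 0.04350132086061606 18.25
```

Call:
carry_out(deltas=[[[-0.001, -0.001, 0.01, 0, -1], [-0.002, -0.002, 0.02, 0, -1], [-0.003, -0.003, 0.03, 0, -1], [-0.0045, -0.003, 0.04, 0, -1], [-0.0065, -0.003, 0.05, 0, -1]]])

```text
clock: 18.75
tool_pos: [0.5893, 0.0588, 0.1655]
orientation: [180.0, -0.0, -100.0]
force: [-2.1, 1.0, -0.7]
opening: 0.0434
gripper_force: 30.0
```

```bash
sed -i 's/range(4)/range(8)/; s/^print("F",/print(np.std(F,0)[2],&/' look.py; sed -i 's/print(np.std(F,0)\[2\],print("F",\(.*\))$/print(np.std(F,0)[2],"F",\1)/' look.py; python3 look.py
```

```text
0.3559475705287427 F [-2.1425  0.9381 -0.7086] tcp [0.5893 0.0588 0.1655] [179.9762  -0.0088 -99.9779] 0.04356120842410051 19.15
```

Call:
carry_out(deltas=[[[-0.001, 0.001, 0.007, 0, -1], [-0.003, 0.002, 0.014, 0, -1], [-0.0045, 0.002, 0.021, 0, -1], [-0.006, 0.002, 0.028, 0, -1], [-0.007, 0.002, 0.035, 0, -1]]])

```text
clock: 19.65
tool_pos: [0.5895, 0.0602, 0.1587]
orientation: [-180.0, -0.0, -100.0]
force: [-1.6, -0.6, -0.9]
opening: 0.0434
gripper_force: 30.0
```

```bash
python3 look.py
```

```text
0.2956001660021732 F [-1.3948 -0.2797 -0.5831] tcp [0.5895 0.0602 0.1587] [-179.9956    0.0001  -99.9772] 0.04350693254070181 20.05
```

Call:
carry_out(deltas=[[[-0.001, 0.001, 0.005, 0, -1], [-0.002, 0.002, 0.01, 0, -1], [-0.003, 0.002, 0.015, 0, -1], [-0.004, 0.002, 0.02, 0, -1], [-0.005, 0.002, 0.025, 0, -1]]])

```text
clock: 20.55
tool_pos: [0.5895, 0.0613, 0.1538]
orientation: [-180.0, 0.0, -100.0]
force: [-0.4, -1.0, -0.1]
opening: 0.0436
gripper_force: 30.0
```

```bash
python3 look.py
```

```text
0.42204190837562305 F [ 0.4881 -1.1456 -0.3864] tcp [0.5895 0.0613 0.1538] [-179.9772    0.0087  -99.9731] 0.0435608520717747 20.95
```

Call:
carry_out(deltas=[[[0.002, 0, 0.003, 0, -1], [0.0015, 0, 0.006, 0, -1], [0.001, 0, 0.009, 0, -1], [0.0005, 0, 0.012, 0, -1], [0, 0, 0.014, 0, -1]]])

```text
clock: 21.45
tool_pos: [0.5895, 0.0615, 0.151]
orientation: [-180.0, 0.0, -100.0]
force: [1.0, 0.1, 0.6]
opening: 0.0439
gripper_force: 30.0
```

```bash
python3 look.py
```

```text
0.34493168942315006 F [1.8546 0.4606 0.3622] tcp [0.5895 0.0614 0.151 ] [-179.9824    0.0104  -99.9724] 0.04331787901173292 21.85
```

Call:
carry_out(deltas=[[[0, -0.001, -0.002, 0, -1], [0, -0.0015, -0.004, 0, -1], [0, -0.0015, -0.006, 0, -1], [0, -0.0015, -0.006, 0, -1]]])

```text
clock: 22.25
tool_pos: [0.5895, 0.0612, 0.1522]
orientation: [180.0, -0.0, -100.0]
force: [0.8, 0.7, 0.4]
opening: 0.0432
gripper_force: 30.0
```

```bash
python3 look.py
```

```text
0.451604839420906 F [1.3858 0.5489 0.0414] tcp [0.5895 0.0612 0.1521] [179.9916  -0.0038 -99.9766] 0.04345319737463383 22.65
```

Call:
carry_out(deltas=[[[-0.0005, -0.001, 0, 0, -1], [-0.0005, -0.0013, 0, 0, -1], [-0.0005, -0.0013, 0, 0, -1]]])

```text
clock: 22.95
tool_pos: [0.5896, 0.0613, 0.152]
orientation: [180.0, -0.0, -100.0]
force: [0.1, 0.5, -0.3]
opening: 0.0434
gripper_force: 30.0
```

```bash
python3 look.py
```

```text
0.4518357456059667 F [0.0368 0.631  0.2535] tcp [0.5896 0.0613 0.1521] [179.9753  -0.0111 -99.9773] 0.04352608213031718 23.35
```

Call:
carry_out(deltas=[[[0, 0, 0, 0, 0.02], [0, 0, 0, 0, 0.06], [0, 0, 0, 0, 0.12], [0, 0, 0, 0, 0.2], [0, 0, 0, 0, 0.3]]])

```text
clock: 23.85
tool_pos: [0.5898, 0.0613, 0.1522]
orientation: [180.0, -0.0, -100.0]
force: [-0.1, -0.1, 0.5]
opening: 0.055
gripper_force: 0.0
```

Call:
carry_out(deltas=[[[0, 0, 0, 0, 0.6], [0, 0, 0, 0, 0.9], [0, 0, 0, 0, 0.9], [0, 0, 0, 0, 0.9], [0, 0, 0, 0, 0.9]]])

```text
clock: 24.35
tool_pos: [0.5898, 0.0613, 0.1522]
orientation: [-180.0, 0.0, -100.0]
force: [-1.1, -0.8, -0.6]
opening: 0.0826
gripper_force: 0.0
```

```bash
python3 look.py n
python3 - <<'E'
from h import *
import pickle
S=pickle.load(open("s.pkl","rb"))
print(proj(S,[.5896,.0613,.1521-.0426+.098]),proj(S,[.5896,.0613,.1521-.0426]))
E
```

```text
0.5803003075330836 F [-0.1657 -0.1657 -0.0314] tcp [0.5898 0.0613 0.1522] [-179.9992   -0.0013  -99.9733] 0.08315250032247641 24.75
[231.39840491 197.6410441 ] [232.19651054 227.44639105]
```

View pics/n.png

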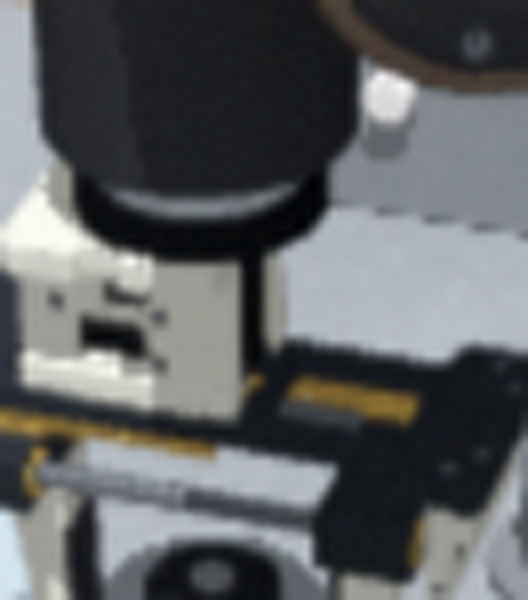

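Call:
carry_out(deltas=[[[0, 0, -0.03, 0, 1], [0, 0, -0.1, 0, 1], [0, 0, -0.2, 0, 1], [0, 0, -0.3, 0, 1], [0, 0, -0.4, 0, 1]]])

```text
clock: 25.25
tool_pos: [0.5898, 0.0613, 0.2335]
orientation: [-180.0, 0.0, -100.0]
force: [-0.1, 0.3, -0.4]
opening: 0.0876
gripper_force: 0.0
```

Call:
carry_out(deltas=[[[0, 0, -0.12, 0, 1], [0, 0, -0.24, 0, 1], [0, 0, -0.3, 0, 1], [0, 0, -0.3, 0, 1]]])

```text
clock: 25.65
tool_pos: [0.5906, 0.0615, 0.2942]
orientation: [-179.8, 0.1, -100.0]
force: [0.1, -0.4, -0.7]
opening: 0.0877
gripper_force: 0.0
```

Run:
```python
from h import *
S=[ctrl.snapshot("side")]
for i in range(8): q=ctrl.snapshot("side")
S.append(q)
for s in S:
  for k in ("probe","collar"):
    print(k,[(np.round(r["centre"],1).tolist(),round(r["p"],2)) for r in ctrl.spot_point(s,k)][:3],[np.round(r["centre"],1).tolist() for r in ctrl.silhouettes(s,k)][:3])if s["shot"]>=S[1]["shot"]-3 else None
for h in (-.07,0,.05,.098): print(h,np.round(proj(q,[.5896,.0613,.1095+h]),1))
# body axis and tilt from dark/bright edges: cap centre and body columns
m=[r["mask"] for r in ctrl.silhouettes(q,"probe")]
for M in m:
  print([(y,*np.where(M[y])[0][[0,-1]]) for y in range(180,250,6) if M[y].any()])
print(np.abs(S[0]["color"].astype(int)-q["color"])[170:260,180:270].mean(), ctrl.get_obs()["clock"])
```

```text
probe [([232.4, 245.9], 0.96), ([317.7, 190.8], 0.94)] [[318.5, 168.2], [233.0, 213.7], [175.4, 258.5]]
collar [([318.4, 176.6], 0.8), ([233.4, 224.0], 0.69)] [[232.9, 210.6], [318.6, 169.9]]
-0.07 [232.7 246.9]
0 [232.2 227.4]
0.05 [231.8 212.6]
0.098 [231.4 197.6]
[(180, np.int64(314), np.int64(324)), (186, np.int64(313), np.int64(322)), (192, np.int64(313), np.int64(321))]
[(198, np.int64(223), np.int64(238)), (204, np.int64(222), np.int64(239)), (210, np.int64(223), np.int64(239)), (216, np.int64(223), np.int64(239)), (222, np.int64(223), np.int64(240)), (228, np.int64(223), np.int64(239))]
[(240, np.int64(170), np.int64(180)), (246, np.int64(170), np.int64(183))]
0.8625514403292182 26.35
```

The probe hangs upright and still at the expected height, and the robot is clear of it. I'll hand the job in.

```bash
python3 -c "
from plant import ctrl
print(ctrl.close_job())"
```

```text
the job is handed in; nothing more can be done
None
```

The probe hangs upright by its collar in the fork; the spring carried its whole weight before I let go, the arm stayed still, and I handed the job in at about 26 s with the robot clear; no verdict was returned.

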